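# Move the fish foods to the clean rack in feeding order

## Robot

A 6-joint arm with a two-finger parallel gripper is mounted at the origin on the work surface. World frame = base frame: x ahead of the robot, y to its left, z up, the work surface at z = 0. Lengths are in m, angles in degrees, forces in N, time in s.
With the tool pointing down it reaches from about 0.3 to 0.75 m from the base axis. Payload 8.5 kg.
Tool frame: the origin (TCP) lies midway between the tips of the shut fingers; the grasp point (between the pads) lies 19 mm behind it; z points along the fingers, y is the direction in which the jaws open and shut (so a half turn about z gives the same grasp; the last joint's range is limited). The gripper opens to 85 mm and grips with 20 to 120 N. Pads are 22 mm wide; open, the fingers measure 114 mm over their backs; the gripper's body (76 mm by 85 mm) begins 54 mm behind the grasp point. The pads swing forward as they close: fully open they stand 13 mm farther back than shut.
Start: joints at [52.122, 21.807, 74.336, -0, 83.858, -12.336], TCP at [0.237, 0.496, 0.231] pointing down, gripper open.
Joint ranges: [-178.18, 178.18], [-50.72, 133.34], [12.68, 142.11], [-81.47, 261.47], [9.98, 163.14], [-165.26, 165.26]. Speed limits (degrees/s): [136.94, 136.94, 180, 180, 180, 180].

## Interface

Orientations are given as a 3x3 rotation matrix whose columns are the frame's x, y, z axes.
In Python, from rig import env, viewer, ticket gives the robot as it stands. The module is installed in compiled form; this text tells all that it offers.
- The arm moves only by the shell command python3 -m pendant 'ROWS' [FORCE]. ROWS is JSON, a list of rows, each a list of 3 entries, a list of its own where there are three numbers: the shift along the world's x, y, z in mm, then the turn about the world's z in rad, then the opening, from -1 (shut) to 1 (fully open). A call has 1 to 12 rows; each row shifts and turns the pose as measured when the row begins; what a row does not reach is not made up. A row lasts 1/8 s, in which the tool goes at most 62.5 mm and 10.7 degrees, less where a joint would pass 70% of its speed; a pose out of reach is approached as far as the arm can. A call with a gripper value outside its range is refused whole. The fingers move at their own pace and stop on an object; FORCE is the grip in N (left out, the last holds). Time passes only in rows, so rows that do not move let the fingers close. It gives the time, the measured TCP pose, the force and the opening at its end, in the units of the state.
- env.observe(): the state, without advancing time (a new reading comes with each control period).
- viewer.get_image(name): name is "scene" or "top" or "wrist"; returns (picture, depth): 420x560x3 uint8, red, green, blue; 420x560 float32, m along the optical axis (not along the pixel's ray), 0 where there is no reading.
- viewer.camera_params(name): a dict with "fx", "fy", "cx", "cy" (pixels), "rvec" (rotation vector, rad) and "tvec" (3), from world to camera coordinates, as OpenCV has them; the wrist camera has in their place "T_tool_cam" (4x4, takes a point from camera to tool coordinates, whose origin is the TCP and whose axes are the flange's). Camera axes: x right, y down, z forward; pixel columns grow to the right and rows downward; lengths in m; the calibration is good to about 2 mm. A picture is of the moment at which its call begins: read the wrist's pose just before it. camera_params takes no time and is no camera call.
- ticket.close_job(): hands the job in, once; it reports no verdict.
The state is a dict: "time_s": time; "q": joint angles; "qvel": joint speeds; "joint_efforts": joint torques, N m; "position": TCP position; "tool_rot": TCP orientation; "ft_force": force on the tool from outside, world axes, zero at the start; "wrist_torque": the same for the moment, N m; "grip_width": finger opening in m.
Only numpy, scipy, OpenCV 4.12 (cv2) and the standard library are available. Lean on these libraries where they do the work, as an engineer would, in place of code of your own. Each camera call takes 0.05 s, during which the arm holds its last target. There are 200 camera calls.

## Task

The rack with the four fish-food containers is due for a wash: move the containers, one by one, into the compartments of the empty rack of the same kind, standing upright, in the same left-to-right order as they stand now, since that is the order in which they are fed. Do not tip any of them over, and leave the feeding dish, tweezers, scoop and food box where they are.

Things in the scene. Friction and masses are not known exactly. Their poses are not given: they have to be found in the camera images.
- rack_full: White plastic bottle rack that holds the four containers at the start, on the left or right. Fixed. Origin: centre of its underside; row along y (+y end = robot's left; yaw within 0.2 rad). 62 mm (x) by 236 mm (y). 4 compartments centred at x = 0, y = +87, +29, -29, -87 mm, 54 mm square inside, floor 5 mm thick; walls and dividers 4 mm thick, tops 30 mm above the ledge; end cheeks 38 mm high.
- rack_empty: White plastic bottle rack of the same kind, empty at the start, on the other side. Fixed. Origin: centre of its underside; row along y (+y end = robot's left; yaw within 0.2 rad). 62 mm (x) by 236 mm (y). 4 compartments centred at x = 0, y = +87, +29, -29, -87 mm, 54 mm square inside, floor 5 mm thick; walls and dividers 4 mm thick, tops 30 mm above the ledge; end cheeks 38 mm high.
- tall_bottle: Loose, upright, in any one compartment of rack_full. Origin: centre of its underside, z up. About 80 g. White slim round bottle, 112 mm tall: body 32 mm in diameter with upright sides up to 80 mm, then a shoulder, and a narrow black ribbed cap, 22 mm in diameter, on top.
- squat_jar: Loose, upright, in any one compartment of rack_full. Origin: centre of its underside, z up. About 110 g. Short round glass jar, 70 mm tall: body 36 mm in diameter up to 48 mm, then a flat steel lid, 38 mm in diameter, from 48 to 70 mm.
- dropper_bottle: Loose, upright, in any one compartment of rack_full. Origin: centre of its underside, z up. About 90 g. Round amber glass bottle, 109 mm tall: body 34 mm in diameter with upright sides up to 64 mm, a shoulder, a black collar 21 mm in diameter from 74 to 86 mm and a slim black rubber bulb (15 mm) on top (all rigid).
- dome_shaker: Loose, upright, in any one compartment of rack_full. Origin: centre of its underside, z up. About 80 g. Round translucent whitish shaker, 88 mm tall: body 37 mm in diameter up to 64 mm, then a white domed cap, 38 mm in diameter with upright sides from 64 to 74 mm, rounding off to the top.
- dish: Bystander: loose white ceramic feeding bowl, 90 mm across, 28 mm high, beyond one of the racks. Origin: centre of its underside.
- tweezers: Bystander: loose stainless tweezers, 205 mm long, 25 mm wide, 10 mm high, lying along local x in the gap between the two racks. Origin: near the middle of their length, on the ledge.
- scoop: Bystander: loose blue plastic scoop, 156 mm long along local x (shovel towards +x, handle towards -x), 51 mm wide, 28 mm high, lying beyond one of the racks. Origin: on its underside, where handle and shovel meet.
- food_box: Bystander: loose square food box with white clip-on lid, 162 mm square over its clips, 95 mm high, beyond the outer end of one rack. Origin: centre of its underside. (Also about: two capped jars, to 115 mm high, on a turntable beyond the other rack's outer end; a black glass cleaner, 40 mm high, near the robot.)
Mind the look-alikes: they are no part of the job. Leave any red look-alike of the dropper_bottle alone.

How it is judged (in metres and radians):
At the end, for the whole second after the job is handed in: All four containers are released, still and upright (within 0.1 rad), one in each compartment of the rack that was empty, down on its floor, anywhere inside the compartment, in the left-to-right order in which they stood at the start (judged by how far each has moved, against the racks' distance) (z of tall_bottle in the frame of rack_empty between 0.002 and 0.009 m and x of tall_bottle in the frame of rack_empty between -0.018 and 0.018 m and y of tall_bottle in the frame of rack_empty between -0.105 and 0.105 m and angle between each of tall_bottle, squat_jar, dropper_bottle, dome_shaker's own z axis and vertical below 0.1 rad and linear speed of each of tall_bottle, squat_jar, dropper_bottle, dome_shaker below 0.02 m/s and contact force between each of tall_bottle, squat_jar, dropper_bottle, dome_shaker and the fingers below 0.05 N and z of squat_jar in the frame of rack_empty between 0.002 and 0.009 m and x of squat_jar in the frame of rack_empty between -0.018 and 0.018 m and y of squat_jar in the frame of rack_empty between -0.105 and 0.105 m and z of dropper_bottle in the frame of rack_empty between 0.002 and 0.009 m and x of dropper_bottle in the frame of rack_empty between -0.018 and 0.018 m and y of dropper_bottle in the frame of rack_empty between -0.105 and 0.105 m and z of dome_shaker in the frame of rack_empty between 0.002 and 0.009 m and x of dome_shaker in the frame of rack_empty between -0.018 and 0.018 m and y of dome_shaker in the frame of rack_empty between -0.105 and 0.105 m and ((distance between rack_full and rack_empty between 0.3299 and 0.3601 m and distance of tall_bottle from where it was at the start of the episode between 0.3249 and 0.3824 m and distance of squat_jar from where it was at the start of the episode between 0.3249 and 0.3824 m and distance of dropper_bottle from where it was at the start of the episode between 0.3249 and 0.3824 m and distance of dome_shaker from where it was at the start of the episode between 0.3249 and 0.3824 m) or (distance between rack_full and rack_empty between 0.3599 and 0.3751 m and distance of tall_bottle from where it was at the start of the episode between 0.3401 and 0.3986 m and distance of squat_jar from where it was at the start of the episode between 0.3401 and 0.3986 m and distance of dropper_bottle from where it was at the start of the episode between 0.3401 and 0.3986 m and distance of dome_shaker from where it was at the start of the episode between 0.3401 and 0.3986 m) or (distance between rack_full and rack_empty between 0.3749 and 0.3901 m and distance of tall_bottle from where it was at the start of the episode between 0.3537 and 0.4126 m and distance of squat_jar from where it was at the start of the episode between 0.3537 and 0.4126 m and distance of dropper_bottle from where it was at the start of the episode between 0.3537 and 0.4126 m and distance of dome_shaker from where it was at the start of the episode between 0.3537 and 0.4126 m) or (distance between rack_full and rack_empty between 0.3899 and 0.4051 m and distance of tall_bottle from where it was at the start of the episode between 0.3695 and 0.4279 m and distance of squat_jar from where it was at the start of the episode between 0.3695 and 0.4279 m and distance of dropper_bottle from where it was at the start of the episode between 0.3695 and 0.4279 m and distance of dome_shaker from where it was at the start of the episode between 0.3695 and 0.4279 m) or (distance between rack_full and rack_empty between 0.4049 and 0.4201 m and distance of tall_bottle from where it was at the start of the episode between 0.3839 and 0.4431 m and distance of squat_jar from where it was at the start of the episode between 0.3839 and 0.4431 m and distance of dropper_bottle from where it was at the start of the episode between 0.3839 and 0.4431 m and distance of dome_shaker from where it was at the start of the episode between 0.3839 and 0.4431 m) or (distance between rack_full and rack_empty between 0.4199 and 0.4601 m and distance of tall_bottle from where it was at the start of the episode between 0.3994 and 0.472 m and distance of squat_jar from where it was at the start of the episode between 0.3994 and 0.472 m and distance of dropper_bottle from where it was at the start of the episode between 0.3994 and 0.472 m and distance of dome_shaker from where it was at the start of the episode between 0.3994 and 0.472 m))); the robot touches nothing.
It fails at once if a food container is tipped over (leans more than 0.6 rad) (angle between any of tall_bottle, squat_jar, dropper_bottle, dome_shaker's own z axis and vertical above 0.6 rad).
It fails at once if the feeding dish is shifted by more than 25 mm (distance of dish from where it was at the start of the episode above 0.025 m).
It fails at once if the tweezers is shifted by more than 25 mm (distance of tweezers from where it was at the start of the episode above 0.025 m).
It fails at once if the scoop is shifted by more than 25 mm (distance of scoop from where it was at the start of the episode above 0.025 m).
It fails at once if the food box is shifted by more than 25 mm (distance of food_box from where it was at the start of the episode above 0.025 m).
It also fails if it takes over 112 s, if anything falls off the work surface, if the arm or the gripper's body presses on something with over 40 N, if the wrist force passes 120 N, or if a joint passes its speed limit or range.

## Working session

There is one attempt and no reset: what is moved stays moved. The work goes in short steps, Python scripts to look and compute and a shell command to move; the robot and the scene stay as the last step left them, time stands still between calls to the robot, and variables do not carry over. Pictures are saved under pics/ and viewed, about 12 in all and at most 16, crops included, and the job is handed in when it is done.

```bash
mkdir -p pics
cat > h.py <<'E'
import numpy as np,cv2
from rig import env,viewer,ticket
def cam(n):
    p=viewer.camera_params(n); K=np.array([[p['fx'],0,p['cx']],[0,p['fy'],p['cy']],[0,0,1]])
    if 'rvec' in p:
        R=cv2.Rodrigues(np.array(p['rvec'],float))[0]; t=np.array(p['tvec'],float).ravel()
        return K,R.T,-R.T@t
    s=env.observe(); T=np.array(p['T_tool_cam']); Rt=np.array(s['tool_rot'])
    return K,Rt@T[:3,:3],Rt@T[:3,3]+np.array(s['position'])
def ray(n,uv,z,c=None):
    K,R,o=c or cam(n); uv=np.atleast_2d(uv)
    d=(R@np.linalg.inv(K)@np.c_[uv,np.ones(len(uv))].T).T
    return o+d*((z-o[2])/d[:,2])[:,None]
def cloud(n,c,dep):
    K,R,o=c; v,u=np.indices(dep.shape)
    p=np.stack([(u-K[0,2])/K[0,0]*dep,(v-K[1,2])/K[1,1]*dep,dep],-1)
    return p@R.T+o
def proj(c,P):
    K,R,o=c; q=(np.atleast_2d(P)-o)@R@K.T
    return q[:,:2]/q[:,2:]
def snap(n,f):
    c=cam(n); im,d=viewer.get_image(n); cv2.imwrite('pics/'+f,im[:,:,::-1]); np.savez('pics/'+f[:-4],im=im,d=d,K=c[0],R=c[1],o=c[2]); return c,im,d
E
python3 - <<'E'
from h import *
for n in('top','scene'):
    c,im,d=snap(n,n+'1.png'); print(n,c[2].round(3),(d>0).mean())
print(env.observe())
E
```

```text
top [0.363 0.011 1.315] 0.9960246598639456
scene [1.103 0.602 0.99 ] 0.9962670068027211
{'time_s': 0.1, 'q': array([ 5.21217056e+01,  2.18381591e+01,  7.43779845e+01,  2.43959760e-03,
        8.38557611e+01, -1.23344205e+01]), 'qvel': array([-0.0880885 , -0.02855225, -0.19576684,  0.01299686,  0.09093668,
        0.0387025 ]), 'joint_efforts': array([ 2.53423110e-03, -4.49225307e+01, -2.31657314e+01, -1.92314501e-04,
        3.70987225e-03, -3.07746609e-05]), 'position': array([0.23699122, 0.4960568 , 0.23077814]), 'tool_rot': array([[-9.02253257e-01,  4.31205766e-01, -8.03951716e-04],
       [ 4.31206405e-01,  9.02252795e-01, -9.64578856e-04],
       [ 3.09435718e-04, -1.21696354e-03, -9.99999212e-01]]), 'ft_force': array([-0.20489375,  0.43552569,  0.25500388]), 'wrist_torque': array([ 0.00842094,  0.00714095, -0.04436942]), 'grip_width': 0.0854958220814994}
```

View pics/top1.png

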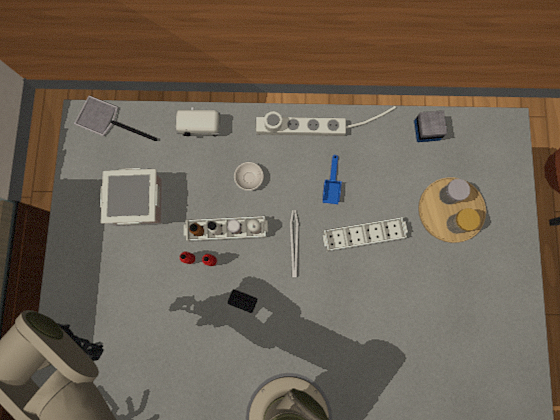

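View pics/scene1.png

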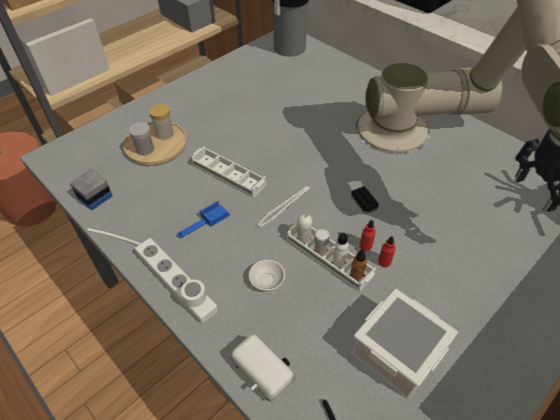

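Top view: the full rack is on the left (184–268, 228). Left to right it holds amber dropper (197,230), tall bottle (213,226), grey-lidded jar (234,226) and dome shaker (253,226). The empty rack is at (366,234). The two red look-alikes are at (187,258) and (209,259), just in front of the full rack. Next I measure the racks and containers.

Run:
```python
from h import *
D=np.load('pics/top1.npz'); c=(D['K'],D['R'],D['o']); d=D['d']; im=D['im']; P=cloud('top',c,d)
z=P[...,2]; print('fx',c[0][0,0],'table z',np.median(z[150:280,100:450]))
def rect(u0,u1,v0,v1,lo,hi,name):
    m=np.zeros(d.shape,bool); m[v0:v1,u0:u1]=True
    m&=(z>lo)&(z<hi); 
    m=m.astype(np.uint8); n,l,s,_=cv2.connectedComponentsWithStats(m,connectivity=8); k=1+s[1:,4].argmax()
    q=P[l==k][:,:2]; r=cv2.minAreaRect((q*1000).astype(np.float32)); print(name,len(q),r)
    return r
rect(310,420,205,265,.015,.06,'empty'); rect(175,278,205,244,.012,.2,'full(all)'); 
# containers by their tops
for nm,u0,u1,v0,v1 in[('drop',187,204,215,245),('tall',205,221,212,242),('jar',224,244,212,240),('dome',245,263,214,242),('red1',176,198,248,268),('red2',200,220,248,268)]:
    s=P[v0:v1,u0:u1]; m=s[...,2]>.05; zz=s[m]
    t=zz[zz[:,2]>zz[:,2].max()-.012]; print(nm,zz[:,2].max().round(3),t.mean(0).round(3),len(t), 'body',np.median(zz,0).round(3))
for n,sl in(('top',(slice(200,280),slice(170,420))),):
    cv2.imwrite('pics/crop1.png',cv2.resize(im[sl][:,:,::-1],None,fx=3.2,fy=3.2,interpolation=2))
```

```text
fx 434.3527472936708 table z 0.0006825534590025883
empty 573 ((527.0484619140625, -214.25802612304688), (64.46287536621094, 249.5808563232422), 10.651029586791992)
full(all) 1218 ((536.3776245117188, 200.3660888671875), (65.40130615234375, 250.31591796875), 3.931333065032959)
drop 1.315 [0.363 0.011 1.315] 2 body [0.524 0.279 0.077]
tall 0.122 [0.532 0.228 0.117] 54 body [0.528 0.224 0.094]
jar 1.315 [0.363 0.011 1.315] 3 body [0.535 0.171 0.074]
dome 1.315 [0.363 0.011 1.315] 2 body [0.537 0.112 0.088]
red1 0.11 [0.445 0.307 0.104] 16 body [0.444 0.303 0.075]
red2 1.315 [0.363 0.011 1.315] 2 body [0.438 0.238 0.074]
```

View pics/crop1.png

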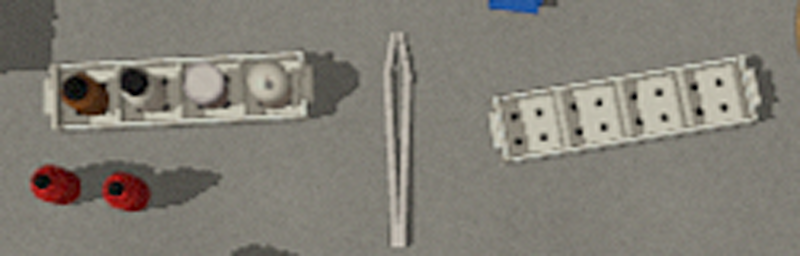

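Identities confirmed in the crop: the amber dropper is at crop (85,90). The red pair at (55,185) and (127,190) are the look-alikes and stay put. Moving over the full rack for a close wrist look.

```bash
python3 -m pendant '[[[30,-30,20],-0.17,0],[[35,-35,10],-0.17,0],[[35,-35,10],-0.17,0],[[35,-35,10],-0.17,0],[[35,-35,10],-0.17,0],[[35,-35,10],-0.17,0],[[30,-35,0],0,0],[[30,-35,0],0,0],[[0,0,0],0,0]]' 40
python3 - <<'E'
from h import *
c,im,d=snap('wrist','w1.png'); print(c[2],c[1].round(2))
E
```

```text
time_s: 1.23
position: [0.5078, 0.2107, 0.2993]
tool_rot: [[-0.072, 0.997, -0.009], [0.997, 0.072, -0.0], [0.001, -0.009, -1.0]]
ft_force: [0.2, 0.3, -0.9]
grip_width: 0.0428
[0.50387343 0.27795112 0.44233844] [[ 1.    0.07  0.01]
 [ 0.07 -0.96 -0.27]
 [-0.01  0.27 -0.96]]
```

View pics/w1.png

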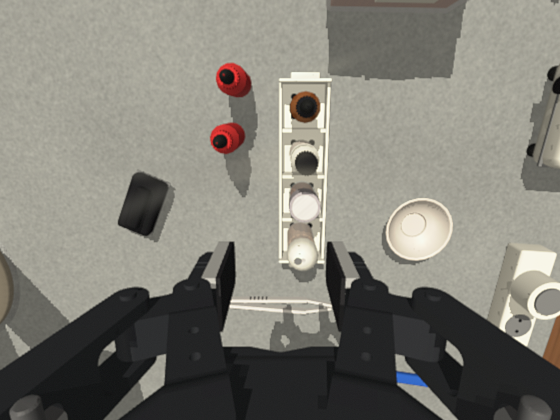

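The wrist view shows the full rack from (282,78) to (328,262) with all four containers: dropper (305,105), tall bottle (306,160), jar (305,205), dome (302,255). I'll measure them from depth and cap rays.

Run:
```python
from h import *
D=np.load('pics/w1.npz'); c=(D['K'],D['R'],D['o']); d=D['d']; P=cloud('w',c,d); z=P[...,2]
print('table',np.median(z[100:180,30:120]))
m=np.zeros(d.shape,np.uint8); s=(slice(65,272),slice(268,345)); m[s]=((z>.012)&(z<.045))[s]
q=P[m>0][:,:2]; r=cv2.minAreaRect((q*1000).astype(np.float32)); print('rack',r)
# rim-only inner estimate via percentile along axes
for nm,u,v,zt in[('drop',305,105,.114),('tall',306,160,.117),('jar',305,205,.075),('dome',302,255,.093)]:
    w=np.zeros(d.shape,bool); w[max(0,v-32):v+32,u-26:u+26]=True
    g=ray('w',[[u,v]],zt,c)[0]
    w&=(z>.045)&(z<.13)&(np.hypot(P[...,0]-g[0],P[...,1]-g[1])<.03); t=P[w]; top=t[t[:,2]>t[:,2].max()-.01]
    print(nm,t[:,2].max().round(3),'ray',g.round(3),'top bbox ctr',((top.min(0)+top.max(0))/2).round(3),'all',((t.min(0)+t.max(0))/2).round(3), len(top))
```

```text
table 8.218563284340119e-05
rack ((536.220458984375, 199.34356689453125), (62.95686340332031, 248.5778350830078), 4.013277053833008)
drop 0.115 ray [0.525 0.285 0.114] top bbox ctr [0.528 0.284 0.11 ] all [0.528 0.284 0.082] 132
tall 0.12 ray [0.53  0.232 0.117] top bbox ctr [0.532 0.228 0.115] all [0.531 0.23  0.082] 422
jar 0.078 ray [0.538 0.174 0.075] top bbox ctr [0.537 0.172 0.073] all [0.537 0.172 0.062] 797
dome 0.095 ray [0.538 0.118 0.093] top bbox ctr [0.54  0.112 0.09 ] all [0.54  0.113 0.07 ] 571
```

```bash
python3 -m pendant '[[[16,-48,-40],0,0.5],[[16,-48,-40],0,0.5],[[0,0,-40],0,0.5],[[0,0,0],0,0.5],[[0,0,0],0,0.5]]'
```

```text
time_s: 1.9
position: [0.5364, 0.1213, 0.1811]
tool_rot: [[-0.081, 0.997, -0.005], [0.997, 0.081, 0.002], [0.003, -0.005, -1.0]]
ft_force: [-1.0, -0.9, -0.1]
grip_width: 0.064
```

```bash
python3 -m pendant '[[[4,-8,0],0,0.5],[[0,0,-40],0,0.5],[[0,0,-40],0,0.5],[[0,0,-30],0,0.5],[[0,0,-20],0,0.5],[[0,0,-4],0,0.5],[[0,0,0],0,0.5]]'
```

```text
time_s: 2.78
position: [0.5467, 0.1141, 0.0537]
tool_rot: [[-0.086, 0.996, 0.016], [0.996, 0.086, 0.002], [0.0, 0.016, -1.0]]
ft_force: [-0.3, 0.4, 0.2]
grip_width: 0.0636
```

```bash
python3 -m pendant '[[[-6,-1,-7],-0.01,0.5],[[0,0,0],0,0.5],[[0,0,0],0,0.5]]'; python3 -m pendant '[[[0,0,0],0,-0.2],[[0,0,0],0,-0.2],[[0,0,0],0,-0.4],[[0,0,0],0,-0.4]]' 40
```

```text
time_s: 3.15
position: [0.5413, 0.1131, 0.0484]
tool_rot: [[-0.076, 0.997, 0.02], [0.997, 0.076, 0.002], [0.0, 0.02, -1.0]]
ft_force: [0.8, -0.6, 1.1]
grip_width: 0.064
time_s: 3.65
position: [0.5414, 0.1131, 0.0488]
tool_rot: [[-0.076, 0.997, 0.02], [0.997, 0.076, 0.001], [-0.0, 0.02, -1.0]]
ft_force: [-1.0, -0.1, 0.7]
grip_width: 0.0368
```

```bash
python3 -m pendant '[[[0,0,20],0,-0.4],[[0,0,30],0,-0.4],[[0,0,30],0,-0.4],[[0,-20,20],0,-0.4],[[0,-40,0],0.03,-0.4],[[0,-50,0],0.03,-0.4],[[0,-55,0],0.03,-0.4],[[0,-55,0],0.02,-0.4],[[0,-55,0],0,-0.4],[[0,-50,0],0,-0.4],[[0,-40,0],0,-0.4],[[0,0,0],0,-0.4]]'
```

```text
time_s: 5.15
position: [0.5391, -0.2632, 0.1505]
tool_rot: [[-0.19, 0.982, 0.019], [0.982, 0.19, 0.004], [0.0, 0.019, -1.0]]
ft_force: [-0.1, 0.4, -0.4]
grip_width: 0.0369
```

```bash
python3 -m pendant '[[[2,-22,0],0,-0.4],[[2,-14,0],0,-0.4],[[0,0,0],0,-0.4],[[0,0,0],0,-0.4]]'
python3 - <<'E'
from h import *
c,im,d=snap('wrist','w2.png'); P=cloud('w',c,d); z=P[...,2]
m=(z>.015)&(z<.045)&(P[...,0]>.45)&(P[...,0]<.62)&(P[...,1]<-.05)&(P[...,1]>-.36); m[230:]=False
print((P[m][:,:2]).min(0),P[m][:,:2].max(0))
print(cv2.minAreaRect((P[m][:,:2]*1000).astype(np.float32)))
m=((z>.015)&(z<.045)).astype(np.uint8)*255; cv2.imwrite('pics/m.png',m)
E
```

```text
time_s: 5.65
position: [0.5432, -0.2969, 0.15]
tool_rot: [[-0.192, 0.981, 0.018], [0.981, 0.192, 0.006], [0.003, 0.019, -1.0]]
ft_force: [0.8, 0.1, -0.7]
grip_width: 0.0369
[ 0.48456787 -0.33234981] [ 0.57815052 -0.1462652 ]
((531.3304443359375, -239.3132781982422), (64.05540466308594, 179.1592559814453), 10.614572525024414)
```

View pics/w2.png

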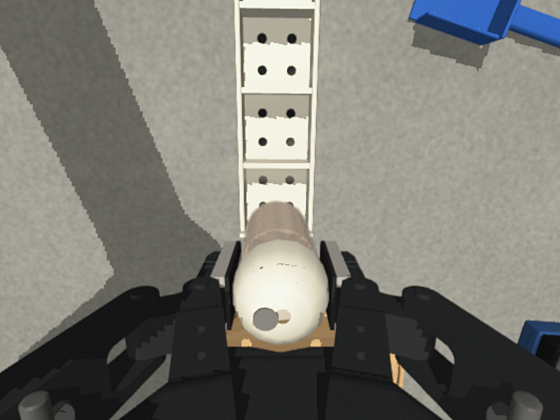

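The view shows the dome shaker held straight at (280,290), above the last compartment. The rack axis agrees with the earlier estimate. Lowering.

```bash
python3 -m pendant '[[[0,-3,-20],0,-0.4],[[0,0,-30],0,-0.4],[[0,0,-25],0,-0.4],[[0,0,-12],0,-0.4],[[0,0,0],0,-0.4],[[0,0,0],0,-0.4]]'
```

```text
time_s: 6.45
position: [0.5445, -0.2969, 0.0634]
tool_rot: [[-0.196, 0.98, 0.021], [0.981, 0.196, 0.004], [-0.0, 0.021, -1.0]]
ft_force: [-0.1, -0.5, -0.8]
grip_width: 0.0368
```

```bash
python3 -m pendant '[[[-1,-3,-10],0,-0.4],[[0,0,-5],0,-0.4],[[0,0,0],0,-0.4],[[0,0,0],0,-0.4]]'
```

```text
time_s: 6.95
position: [0.544, -0.3007, 0.0489]
tool_rot: [[-0.196, 0.98, 0.023], [0.981, 0.196, 0.002], [-0.002, 0.023, -1.0]]
ft_force: [0.8, -0.2, -0.5]
grip_width: 0.0367
```

```bash
python3 -m pendant '[[[0,0,-1],0,-0.4],[[0,0,0],0,-0.4],[[0,0,0],0,-0.4]]'; python3 -m pendant '[[[0,0,0],0,0],[[0,0,0],0,0.3],[[0,0,0],0,0.5],[[0,0,0],0,0.5],[[0,0,30],0,0.5],[[0,0,50],0,0.5],[[0,0,40],0,0.5],[[0,0,0],0,0.5]]'
python3 - <<'E'
from h import *
c,im,d=snap('wrist','w3.png')
E
```

```text
time_s: 7.32
position: [0.5441, -0.3009, 0.0489]
tool_rot: [[-0.196, 0.98, 0.024], [0.981, 0.196, 0.001], [-0.004, 0.024, -1.0]]
ft_force: [0.1, 0.3, -0.6]
grip_width: 0.0367
time_s: 8.32
position: [0.5436, -0.3005, 0.1718]
tool_rot: [[-0.196, 0.98, 0.023], [0.981, 0.196, 0.002], [-0.002, 0.023, -1.0]]
ft_force: [0.0, -0.6, 0.6]
grip_width: 0.0639
```

View pics/w3.png

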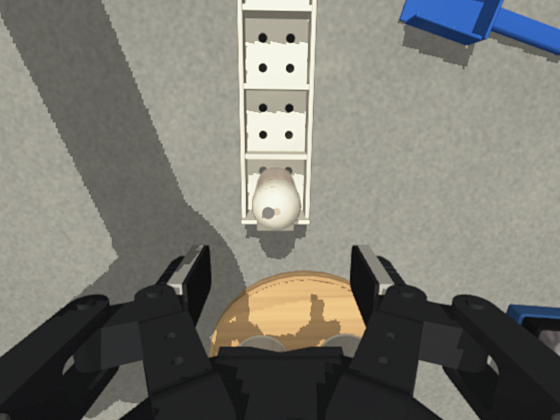

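Dome shaker stands centred in the last compartment, at (276,200). Next is the jar.

```bash
python3 -m pendant '[[[0,40,0],-0.03,0.5],[[0,55,0],-0.03,0.5],[[0,60,0],-0.03,0.5],[[0,60,0],-0.03,0.5],[[-1,60,0],0,0.5],[[-1,60,0],0,0.5],[[-1,55,0],0,0.5],[[-1,45,0],0,0.5],[[-1,30,0],0,0.5],[[0,0,0],0,0.5],[[0,0,0],0,0.5]]'
```

```text
time_s: 9.75
position: [0.5288, 0.1792, 0.1528]
tool_rot: [[-0.071, 0.997, -0.006], [0.997, 0.071, 0.007], [0.008, -0.005, -1.0]]
ft_force: [-0.0, -1.3, 0.4]
grip_width: 0.064
```

```bash
python3 -m pendant '[[[8,-7,0],0,0.5],[[0,0,-20],0,0.5],[[0,0,-30],0,0.5],[[0,0,-20],0,0.5],[[0,0,0],0,0.5],[[0,0,0],0,0.5]]'
```

```text
time_s: 10.5
position: [0.5408, 0.1643, 0.0812]
tool_rot: [[-0.062, 0.998, -0.004], [0.998, 0.062, 0.006], [0.007, -0.003, -1.0]]
ft_force: [-0.4, 0.4, 0.7]
grip_width: 0.0642
```

```bash
python3 -m pendant '[[[-4,8,-10],0,0.5],[[0,0,-15],0,0.5],[[0,0,-6],0,0.5],[[0,0,0],0,0.5],[[0,0,0],0,0.5]]'
```

```text
time_s: 11.12
position: [0.5372, 0.1728, 0.0493]
tool_rot: [[-0.062, 0.998, -0.002], [0.998, 0.062, 0.006], [0.007, -0.001, -1.0]]
ft_force: [0.2, 0.3, 0.4]
grip_width: 0.0644
```

Close; then lift and carry. Destination is slot 3 at (532, -243).

```bash
python3 -m pendant '[[[0,0,-2],0,0.2],[[0,0,0],0,-0.2],[[0,0,0],0,-0.4],[[0,0,0],0,-0.4],[[0,0,0],0,-0.4]]' 40;  python3 -m pendant '[[[0,0,20],0,-0.4],[[0,0,35],0,-0.4],[[0,0,40],0,-0.4],[[0,0,30],0,-0.4],[[0,0,0],0,-0.4]]'
```

```text
time_s: 11.75
position: [0.5375, 0.1727, 0.0477]
tool_rot: [[-0.062, 0.998, -0.001], [0.998, 0.062, 0.007], [0.007, -0.0, -1.0]]
ft_force: [0.0, 0.0, -0.8]
grip_width: 0.0368
time_s: 12.38
position: [0.5362, 0.1725, 0.1752]
tool_rot: [[-0.062, 0.998, -0.004], [0.998, 0.062, 0.006], [0.006, -0.003, -1.0]]
ft_force: [-0.3, 0.1, -2.2]
grip_width: 0.0368
```

```bash
python3 -m pendant '[[[0,-35,0],0.04,-0.4],[[0,-50,2],0.04,-0.4],[[0,-55,2],0.03,-0.4],[[0,-60,2],0.02,-0.4],[[0,-60,2],0,-0.4],[[0,-55,2],0,-0.4],[[0,-50,0],0,-0.4],[[0,-30,0],0,-0.4],[[0,0,0],0,-0.4],[[0,0,0],0,-0.4]]'
```

```text
time_s: 13.62
position: [0.529, -0.2326, 0.1685]
tool_rot: [[-0.196, 0.98, -0.026], [0.98, 0.197, 0.015], [0.02, -0.022, -1.0]]
ft_force: [0.3, -0.6, -0.8]
grip_width: 0.0367
```

```bash
python3 -m pendant '[[[3,-10,-10],0,-0.4],[[0,0,-30],0,-0.4],[[0,0,-35],0,-0.4],[[0,0,-20],0,-0.4],[[0,0,-10],0,-0.4],[[0,0,0],0,-0.4],[[0,0,0],0,-0.4]]'
```

```text
time_s: 14.5
position: [0.5332, -0.24, 0.0578]
tool_rot: [[-0.202, 0.979, -0.026], [0.979, 0.203, 0.015], [0.02, -0.023, -1.0]]
ft_force: [-0.9, 0.3, -1.2]
grip_width: 0.0366
```

```bash
python3 -m pendant '[[[0,-3,-7],0,-0.4],[[0,0,-3],0,-0.4],[[0,0,0],0,-0.4],[[0,0,0],0,-0.4]]'
```

```text
time_s: 15.0
position: [0.5338, -0.2437, 0.0486]
tool_rot: [[-0.202, 0.979, -0.024], [0.979, 0.203, 0.014], [0.018, -0.021, -1.0]]
ft_force: [0.5, -0.1, -1.7]
grip_width: 0.0366
```

```bash
python3 -m pendant '[[[0,0,-1],0,-0.4],[[0,0,0],0,-0.4]]'; python3 -m pendant '[[[0,0,0],0,0],[[0,0,0],0,0.3],[[0,0,0],0,0.5],[[0,0,0],0,0.5],[[0,0,30],0,0.5],[[0,0,50],0,0.5],[[0,0,45],0,0.5],[[0,0,0],0,0.5]]'; python3 -m pendant '[[[0,30,0],-0.04,0.5],[[0,55,2],-0.04,0.5],[[0,60,2],-0.03,0.5],[[0,60,2],-0.02,0.5],[[0,60,2],0,0.5],[[0,60,2],0,0.5],[[0,60,2],0,0.5],[[0,45,2],0,0.5],[[0,30,0],0,0.5],[[0,0,0],0,0.5],[[0,0,0],0,0.5]]'
python3 - <<'E'
from h import *
c,im,d=snap('top','t2.png'); cv2.imwrite('pics/t2c.png',cv2.resize(im[190:280,170:420][:,:,::-1],None,fx=3.2,fy=3.2,interpolation=2))
E
```

```text
time_s: 15.25
position: [0.534, -0.2438, 0.0482]
tool_rot: [[-0.202, 0.979, -0.023], [0.979, 0.203, 0.013], [0.017, -0.02, -1.0]]
ft_force: [1.1, 0.4, -1.0]
grip_width: 0.0365
time_s: 16.25
position: [0.5336, -0.2435, 0.1765]
tool_rot: [[-0.202, 0.979, -0.024], [0.979, 0.203, 0.014], [0.018, -0.021, -1.0]]
ft_force: [-0.1, -0.1, 0.6]
grip_width: 0.0639
time_s: 17.62
position: [0.5273, 0.23, 0.1796]
tool_rot: [[-0.066, 0.997, -0.037], [0.998, 0.067, 0.018], [0.02, -0.036, -0.999]]
ft_force: [0.2, 0.0, 0.0]
grip_width: 0.0643
```

View pics/t2c.png

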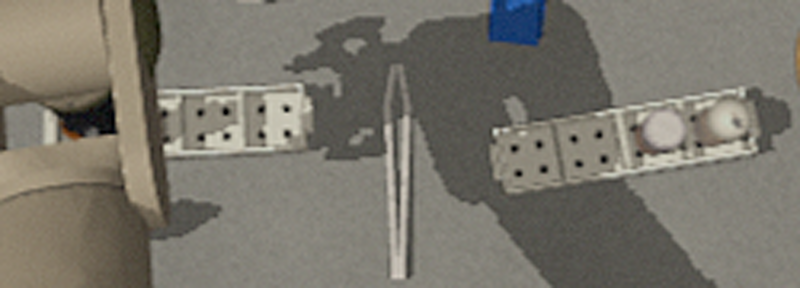

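Jar at crop (663,130) and dome at (725,118) are in slots 3 and 4. Next is the tall bottle.

```bash
python3 -m pendant '[[[4,-1,-30],0,0.5],[[0,0,-40],0,0.5],[[0,0,-25],0,0.5],[[0,0,-15],0,0.5],[[0,0,0],0,0.5],[[0,0,0],0,0.5]]'
```

```text
time_s: 18.42
position: [0.5333, 0.2234, 0.0679]
tool_rot: [[-0.059, 0.998, -0.034], [0.998, 0.059, 0.018], [0.02, -0.033, -0.999]]
ft_force: [0.5, -0.4, 0.4]
grip_width: 0.064
```

```bash
python3 -m pendant '[[[-1,6,-10],0,0.5],[[0,0,-6],0,0.5],[[0,0,0],0,0.5],[[0,0,0],0,0.5]]'
```

```text
time_s: 18.92
position: [0.5328, 0.2302, 0.0524]
tool_rot: [[-0.059, 0.998, -0.031], [0.998, 0.06, 0.019], [0.02, -0.03, -0.999]]
ft_force: [-0.5, 0.7, -0.6]
grip_width: 0.0643
```

```bash
python3 -m pendant '[[[0,-1,0],0,0.2],[[0,0,0],0,-0.2],[[0,0,0],0,-0.5],[[0,0,0],0,-0.5],[[0,0,0],0,-0.5]]' 40;  python3 -m pendant '[[[0,0,20],0,-0.5],[[0,0,35],0,-0.5],[[0,0,40],0,-0.5],[[0,0,20],0,-0.5],[[0,0,0],0,-0.5]]'
```

```text
time_s: 19.55
position: [0.533, 0.2291, 0.0529]
tool_rot: [[-0.059, 0.998, -0.03], [0.998, 0.06, 0.019], [0.021, -0.029, -0.999]]
ft_force: [-0.3, 0.6, 0.4]
grip_width: 0.031
time_s: 20.18
position: [0.532, 0.2288, 0.1701]
tool_rot: [[-0.059, 0.998, -0.033], [0.998, 0.059, 0.018], [0.02, -0.032, -0.999]]
ft_force: [-0.6, -0.8, -0.6]
grip_width: 0.0305
```

Holding the bottle; release TCP z will be 0.053. Carry to slot 2 at (522, -186): dx -10, dy -415.

```bash
python3 -m pendant '[[[0,-35,0],0.04,-0.5],[[0,-50,2],0.04,-0.5],[[0,-55,2],0.03,-0.5],[[0,-60,2],0.02,-0.5],[[0,-60,2],0,-0.5],[[0,-55,2],0,-0.5],[[0,-50,0],0,-0.5],[[0,-30,0],0,-0.5],[[0,0,0],0,-0.5],[[0,0,0],0,-0.5]]'
```

```text
time_s: 21.42
position: [0.526, -0.177, 0.1669]
tool_rot: [[-0.193, 0.98, -0.052], [0.981, 0.194, 0.019], [0.029, -0.048, -0.998]]
ft_force: [0.6, 0.4, -0.5]
grip_width: 0.031
```

```bash
python3 -m pendant '[[[-4,-9,-10],0,-0.5],[[0,0,-30],0,-0.5],[[0,0,-30],0,-0.5],[[0,0,-20],0,-0.5],[[0,0,-10],0,-0.5],[[0,0,0],0,-0.5],[[0,0,0],0,-0.5]]'
```

```text
time_s: 22.3
position: [0.5207, -0.1827, 0.062]
tool_rot: [[-0.2, 0.978, -0.053], [0.979, 0.201, 0.019], [0.03, -0.048, -0.998]]
ft_force: [0.5, 0.3, -0.9]
grip_width: 0.0307
```

```bash
python3 -m pendant '[[[1,-3,-5],0,-0.5],[[0,0,-3],0,-0.5],[[0,0,-1],0,-0.5],[[0,0,0],0,-0.5],[[0,0,0],0,-0.5]]'
```

```text
time_s: 22.92
position: [0.5224, -0.1863, 0.0537]
tool_rot: [[-0.2, 0.978, -0.051], [0.979, 0.201, 0.018], [0.028, -0.046, -0.999]]
ft_force: [0.2, -1.0, 0.0]
grip_width: 0.0308
```

```bash
python3 -m pendant '[[[0,0,-1],0,-0.5],[[0,0,0],0,-0.5]]'; python3 -m pendant '[[[0,0,0],0,-0.1],[[0,0,0],0,0.1],[[0,0,0],0,0.3],[[0,0,0],0,0.5],[[0,0,0],0,0.5],[[0,0,30],0,0.5],[[0,0,50],0,0.5],[[0,0,50],0,0.5],[[0,0,0],0,0.5]]'; python3 -m pendant '[[[0,30,0],-0.04,0.5],[[0,55,2],-0.04,0.5],[[0,60,2],-0.03,0.5],[[0,60,2],-0.02,0.5],[[0,60,2],0,0.5],[[0,60,2],0,0.5],[[0,60,2],0,0.5],[[0,45,2],0,0.5],[[0,30,0],0,0.5],[[0,0,0],0,0.5],[[0,0,0],0,0.5]]'
python3 - <<'E'
from h import *
c,im,d=snap('scene','s2.png')
cv2.imwrite('pics/s2c.png',cv2.resize(im[120:320,170:420][:,:,::-1],None,fx=3,fy=3,interpolation=2))
E
```

```text
time_s: 23.18
position: [0.5225, -0.1863, 0.0531]
tool_rot: [[-0.2, 0.979, -0.051], [0.979, 0.201, 0.018], [0.027, -0.046, -0.999]]
ft_force: [-0.6, 0.2, -0.2]
grip_width: 0.031
time_s: 24.3
position: [0.5219, -0.186, 0.1864]
tool_rot: [[-0.2, 0.978, -0.052], [0.979, 0.201, 0.018], [0.028, -0.047, -0.998]]
ft_force: [-0.6, 1.0, -0.4]
grip_width: 0.0643
time_s: 25.68
position: [0.5155, 0.2874, 0.1882]
tool_rot: [[-0.063, 0.996, -0.066], [0.998, 0.065, 0.024], [0.029, -0.064, -0.998]]
ft_force: [0.1, 0.4, -0.5]
grip_width: 0.0638
```

View pics/s2c.png

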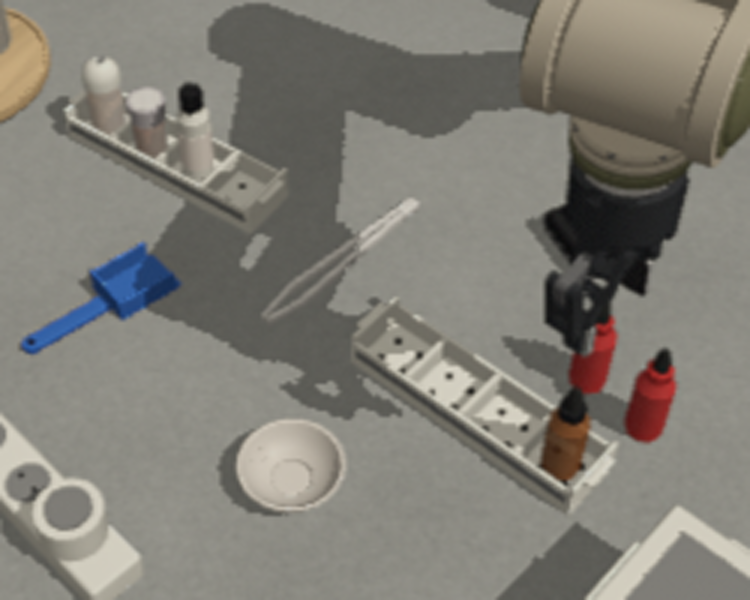

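Order preserved so far: dome, jar and tall bottle stand upright in the empty rack. The tool has built up about 4° of tilt, so I'll see whether vertical moves reduce it before gripping the dropper.

```bash
python3 -m pendant '[[[0,0,60],0,0.5],[[0,0,60],0,0.5],[[0,0,0],0,0.5],[[0,0,0],0,0.5]]'; python3 -m pendant '[[[0,0,-60],0,0.5],[[0,0,-50],0,0.5],[[0,0,0],0,0.5],[[0,0,0],0,0.5]]'
```

```text
time_s: 26.22
position: [0.5155, 0.2825, 0.3095]
tool_rot: [[-0.057, 0.996, -0.07], [0.998, 0.059, 0.023], [0.027, -0.069, -0.997]]
ft_force: [0.5, 0.3, -1.0]
grip_width: 0.0642
time_s: 26.72
position: [0.5149, 0.2804, 0.1951]
tool_rot: [[-0.054, 0.996, -0.073], [0.998, 0.056, 0.022], [0.026, -0.072, -0.997]]
ft_force: [0.8, 0.2, 0.4]
grip_width: 0.0641
```

```bash
python3 -m pendant '[[[60,0,0],0,0.5],[[60,0,0],0,0.5],[[0,0,0],0,0.5],[[0,0,0],0,0.5]]'; python3 -m pendant '[[[-60,0,0],0,0.5],[[-50,0,0],0,0.5],[[0,0,0],0,0.5],[[0,0,0],0,0.5]]'
```

```text
time_s: 27.22
position: [0.6379, 0.2802, 0.2012]
tool_rot: [[-0.055, 0.996, -0.068], [0.998, 0.056, 0.024], [0.027, -0.066, -0.997]]
ft_force: [-1.0, -0.1, 0.9]
grip_width: 0.0642
time_s: 27.72
position: [0.5223, 0.2804, 0.2049]
tool_rot: [[-0.056, 0.996, -0.063], [0.998, 0.058, 0.025], [0.029, -0.061, -0.998]]
ft_force: [0.4, -0.6, 0.2]
grip_width: 0.0639
```

```bash
python3 -m pendant '[[[4,4,-30],0,0.5],[[0,0,-40],0,0.5],[[0,0,-40],0,0.5],[[0,0,-20],0,0.5],[[0,0,-10],0,0.5],[[0,0,0],0,0.5],[[0,0,0],0,0.5]]'
```

```text
time_s: 28.6
position: [0.533, 0.2851, 0.0654]
tool_rot: [[-0.055, 0.997, -0.05], [0.998, 0.057, 0.029], [0.031, -0.048, -0.998]]
ft_force: [0.5, -0.3, -0.1]
grip_width: 0.0643
```

```bash
python3 -m pendant '[[[-6,0,-9],0,0.5],[[0,0,-6],0,0.5],[[0,0,0],0,0.5],[[0,0,0],0,0.5]]'
```

```text
time_s: 29.1
position: [0.5271, 0.2854, 0.0508]
tool_rot: [[-0.055, 0.997, -0.048], [0.998, 0.057, 0.029], [0.032, -0.046, -0.998]]
ft_force: [-0.1, 0.2, 1.3]
grip_width: 0.0643
```

```bash
python3 -m pendant '[[[0,0,-4],0,0.5],[[0,0,0],0,0.2],[[0,0,0],0,-0.2],[[0,0,0],0,-0.5],[[0,0,0],0,-0.5],[[0,0,0],0,-0.5]]' 40;  python3 -m pendant '[[[0,0,20],0,-0.5],[[0,0,35],0,-0.5],[[0,0,40],0,-0.5],[[0,0,20],0,-0.5],[[0,0,0],0,-0.5]]'
```

```text
time_s: 29.85
position: [0.5276, 0.2855, 0.0472]
tool_rot: [[-0.055, 0.997, -0.046], [0.998, 0.057, 0.03], [0.033, -0.044, -0.998]]
ft_force: [0.6, -0.5, 0.7]
grip_width: 0.0325
time_s: 30.48
position: [0.5257, 0.2849, 0.1633]
tool_rot: [[-0.055, 0.997, -0.052], [0.998, 0.057, 0.028], [0.031, -0.05, -0.998]]
ft_force: [0.3, -0.4, -0.7]
grip_width: 0.0323
```

Carry to slot 1 at (511, -129): dx -15, dy -414; release z is 0.047.

```bash
python3 -m pendant '[[[0,-35,0],0.04,-0.5],[[0,-50,2],0.04,-0.5],[[0,-55,2],0.03,-0.5],[[0,-60,2],0.02,-0.5],[[0,-60,2],0,-0.5],[[0,-55,2],0,-0.5],[[0,-50,0],0,-0.5],[[0,-30,0],0,-0.5],[[0,0,0],0,-0.5],[[0,0,0],0,-0.5]]'
python3 - <<'E'
from h import *
c,im,d=snap('wrist','w4.png')
E
```

```text
time_s: 31.72
position: [0.5186, -0.1207, 0.1596]
tool_rot: [[-0.189, 0.979, -0.076], [0.981, 0.192, 0.026], [0.039, -0.069, -0.997]]
ft_force: [0.0, -0.7, -0.7]
grip_width: 0.0326
```

View pics/w4.png

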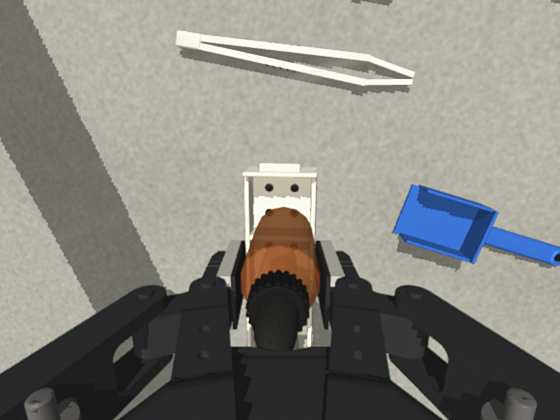

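```bash
python3 -m pendant '[[[-6,-9,-10],0,-0.5],[[0,0,-30],0,-0.5],[[0,0,-30],0,-0.5],[[0,0,-20],0,-0.5],[[0,0,-8],0,-0.5],[[0,0,0],0,-0.5],[[0,0,0],0,-0.5]]'
```

```text
time_s: 32.65
position: [0.5107, -0.1272, 0.0573]
tool_rot: [[-0.196, 0.978, -0.076], [0.98, 0.198, 0.025], [0.039, -0.07, -0.997]]
ft_force: [0.6, -0.2, 0.3]
grip_width: 0.0323
```

```bash
python3 -m pendant '[[[1,-2,-5],0,-0.5],[[0,0,-3],0,-0.5],[[0,0,-2],0,-0.5],[[0,0,0],0,-0.5],[[0,0,0],0,-0.5]]'
```

```text
time_s: 33.28
position: [0.5124, -0.1297, 0.0478]
tool_rot: [[-0.196, 0.978, -0.074], [0.98, 0.198, 0.024], [0.038, -0.068, -0.997]]
ft_force: [-1.1, -0.3, -0.8]
grip_width: 0.0325
```

```bash
python3 -m pendant '[[[0,0,-1],0,-0.5],[[0,0,0],0,-0.5]]'; python3 -m pendant '[[[0,0,0],0,-0.1],[[0,0,0],0,0.1],[[0,0,0],0,0.3],[[0,0,0],0,0.5],[[0,0,0],0,0.5],[[0,0,30],0,0.5],[[0,0,50],0,0.5],[[0,0,60],0,0.5],[[0,0,60],0,0.5],[[-40,40,30],0,0.5],[[-40,50,0],0,0.5],[[0,0,0],0,0.5]]'; python3 -m pendant '[[[-40,50,0],0,0.5],[[-40,50,0],0,0.5],[[0,50,0],0,0.5],[[0,50,0],0,0.5],[[0,0,0],0,0.5],[[0,0,0],0,0.5]]'
python3 - <<'E'
from h import *
c,im,d=snap('top','t3.png'); P=cloud('t',c,d); z=P[...,2]
a=np.deg2rad(10.65); o=np.array([.527,-.2143]); L=(P[...,:2]-o)@np.array([[np.cos(a),-np.sin(a)],[np.sin(a),np.cos(a)]])
for nm,y in(('drop',.087),('tall',.029),('jar',-.029),('dome',-.087)):
    m=(abs(L[...,0])<.027)&(abs(L[...,1]-y)<.027)&(z>.045)&(z<.14); q=L[m]; zz=z[m]; t=zz>zz.max()-.012
    print(nm,zz.max().round(3),'top',q[t].mean(0).round(3),'all bbox',((q.min(0)+q.max(0))/2).round(3))
cs,si,_=snap('scene','s3.png')
a=cv2.resize(im[190:270,300:430],None,fx=5,fy=5,interpolation=2)[:,:,::-1]; b=cv2.resize(si[110:250,170:300],(650,600)[:1]*1+(200,)) if 0 else cv2.resize(si[130:210,170:300],None,fx=5,fy=5,interpolation=2)[:,:,::-1]
cv2.imwrite('pics/f.png',cv2.resize(np.vstack([a,b]),(480,590)))
E
```

```text
time_s: 33.52
position: [0.5125, -0.1298, 0.0476]
tool_rot: [[-0.196, 0.978, -0.073], [0.98, 0.198, 0.023], [0.037, -0.067, -0.997]]
ft_force: [-0.6, 0.1, -1.6]
grip_width: 0.0326
time_s: 35.02
position: [0.4305, -0.0389, 0.283]
tool_rot: [[-0.195, 0.978, -0.072], [0.98, 0.197, 0.024], [0.038, -0.066, -0.997]]
ft_force: [-0.1, -0.0, -0.7]
grip_width: 0.0639
time_s: 35.78
position: [0.3531, 0.1608, 0.2828]
tool_rot: [[-0.193, 0.979, -0.07], [0.981, 0.195, 0.024], [0.037, -0.064, -0.997]]
ft_force: [0.7, -0.4, 0.9]
grip_width: 0.0641
drop 0.117 top [0.001 0.087] all bbox [0.001 0.087]
tall 0.12 top [-0.001  0.03 ] all bbox [-0.002  0.03 ]
jar 0.081 top [ 0.   -0.03] all bbox [ 0.   -0.03]
dome 0.097 top [-0.    -0.087] all bbox [-0.    -0.086]
```

View pics/f.png

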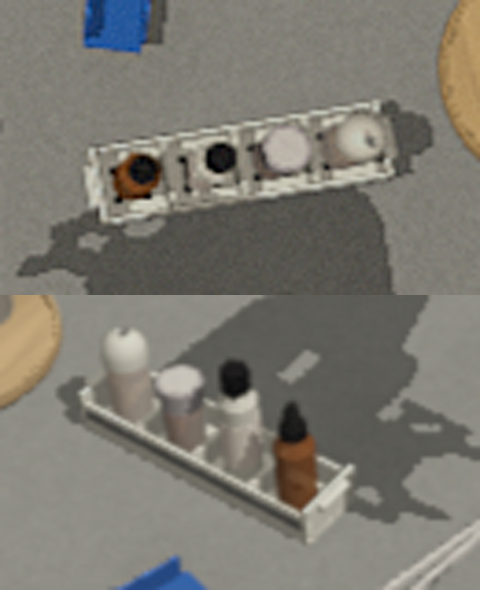

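View pics/s3.png

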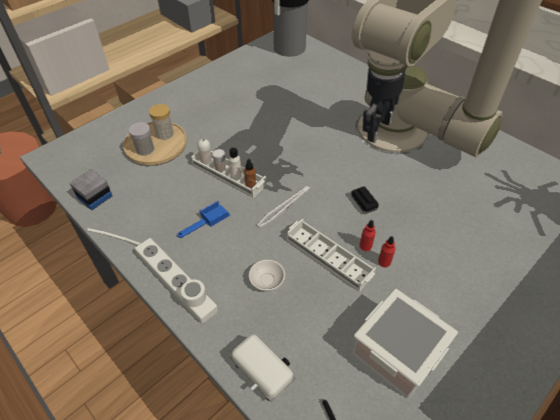

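All four stand upright in the second rack in order, the old rack is empty, the other objects haven't visibly moved, and the arm is clear.

```bash
python3 -c "
from rig import ticket; print(ticket.close_job())"
```

```text
the job is handed in; nothing more can be done
None
```

All four containers now stand in the rack that was empty, in their original left-to-right order: dropper bottle, tall bottle, squat jar, dome shaker. I handed the job in at about 36 s of the 112 s allowed, with no verdict reported.

- **Placement:** the last depth measurement put each container within about 2 mm of its compartment centre. The top heights match containers standing on the rack floor. The last pictures show them upright, but I did not measure lean separately.
- **Bystanders:** the dish, tweezers, scoop, food box and the two red look-alike bottles look unmoved in the last scene picture. I compared them by eye, not by measurement.
- **Robot:** the arm is clear and touches nothing.
- **One irregularity:** the tool gradually picked up a tilt of about 4°, and fast back-and-forth moves barely reduced it. The last two containers were set down slightly leaned and stood upright once released.

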